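Pass the dish carrier down the roller track into the reader bay

ROBOT

A 6-joint arm with a two-finger parallel gripper is mounted at the origin on the work surface. World frame = base frame: x ahead of the robot, y to its left, z up, the work surface at z = 0. Lengths are in mm, angles in rad, forces in N, time in s.
With the tool pointing down it reaches from about 275 to 825 mm from the base axis. Payload 4.9 kg.
Tool frame: the origin (TCP) lies at the very end of the fingers, on their centre line; the grasp point (between the pads) lies 19 mm behind it; z points along the fingers, y is the direction in which the jaws open and shut (so a half turn about z gives the same grasp; the last joint's range is limited). The gripper opens to 85 mm and grips with 20 to 120 N. Pads are 22 mm wide; open, the fingers measure 114 mm over their backs; the gripper's body (76 mm by 85 mm) begins 54 mm behind the grasp point. The pads swing forward as they close: fully open they stand 13 mm farther back than shut.
Start: joints at [-1.287, 0.326, -0.193, 1.052, 0, 1.437], TCP at [223.176, -502.704, 231.281] pointing down, gripper open.
Joint ranges: [-2.65, 2.65], [-0.97, 1.79], [-1.3, 1.35], [-1.93, 2.1], [-1.47, 1.37], [-3.14, 3.14]. Speed limits (rad/s): [2.57, 2.57, 3.14, 3.14, 3.14, 3.14].

INTERFACE

Orientations are given as [roll, pitch, yaw] about the fixed x, y, z axes, in that order (R = Rz(yaw) Ry(pitch) Rx(roll)).
In Python, from bench import bot, solve_ik, imaging gives the robot as it stands. Calls block until the motion is done:
- bot.move_ptp(position, orientation): joint-space move of the TCP to a pose.
- bot.movel(position, rot=None, max_speed=150, threshold=None): straight line of the TCP; rot=None keeps the orientation; max_speed is the mean speed in mm/s. With threshold (N) it stops when the force on the tool has changed by that much, and returns True; else False.
- bot.move_j(angles): joint-space move.
- bot.grip(opening, effort=None): opening from 0.0 (shut) to 1.0 (fully open); effort is the grip in N (None keeps the last); returns when the fingers have stopped.
- bot.dwell(seconds).
- solve_ik(position, orientation): joint angles nearest the present ones, or None.
- bot.get_state(): the state.
- imaging.capture(name): name is "scene" or "top"; returns the picture (384x512x3 uint8, blue, green, red); there is no depth.
- imaging.camera_model(name): a dict with "K" (3x3 intrinsics, pixels), "position" and "rotation" of the camera in the world. Camera axes: x right, y up, looking along -z (the intrinsics and any distortion apply to the point x, -y, -z); pixel columns grow to the right and rows downward; lengths in mm; the calibration is good to about 2 mm. A picture is of the moment at which its call begins. camera_model takes no time and is no camera call.
A pose or a line that the arm cannot do raises bot.IKError and nothing moves.
- bot.sign_off(): hands the job in, once; it reports no verdict.
The state is a dict: "t": time; "qpos": joint angles; "joint_velocities": joint speeds; "effort": joint torques, N m; "tcp_pos": TCP position; "orientation": TCP orientation; "contact_force": force on the tool from outside, world axes, zero at the start; "wrist_torque": the same for the moment, N m; "opening": opening from 0.0 (shut) to 1.0 (fully open).
Only numpy, scipy, OpenCV 4.12 (cv2) and the standard library are available. Lean on these libraries where they do the work, as an engineer would, in place of code of your own. Each camera call takes 0.05 s, during which the arm holds its last target. There are 200 camera calls.

TASK

Take the little white dish carrier out of its steel cradle, stand it on the dark rubber mat and let go, then take it again by its ends and set it down without dropping it, window end towards the reader, at the open loading end of the roller track. Let go there and push it slowly along the rollers until it is fully home against the stop in the reader bay. Keep it upright and leave the other things on the bench where they are.

Things in the scene. Friction and masses are not known exactly. Their poses are not given: they have to be found in the camera images.
- carrier_center (a point): Dish carrier: closed rigid white box with grey lid, 66 long (its x) x 54 wide (its y) x 50 high, 0.2 to 0.4 kg. The point is its centre, 25 above its underside. Its +x end is the nose: a round dark window of 20 diameter lies in the lid near that end; three short ribs lie near the tail. It starts standing in the cradle, nose along the cradle's +x.
- carrier_nose (a point): Centre of the carrier's nose face, 33 ahead of its centre along its x.
- cradle: Fixed steel cradle, origin on the bench under its centre. The carrier stands on a plinth 20 high, 50 wide (y), between two end plates across x, 60 wide and 80 high (10 above the carrier's top), 80 apart outside, 72 inside. They stand 3 from the carrier's ends, so here it can be gripped only across its free 54 wide sides. Lift it straight up.
- mat_top (a point): Centre of the upper face, 3 above the bench, of a fixed flat dark rubber mat 130 x 130: the free place to stand the carrier to change the grip, at any yaw.
- track: Fixed roller track; origin on the bench under the loading place, x = push direction, towards the bay. Straight channel 64 wide, side walls 96 high above the bench (10 above the carrier's top) with outward-flared lips up to 104 high, 84 wide over all. Floor: 13 free rollers, 16 diameter, every 20, tops 36 high. Open above, and at its near end 60 behind the origin.
- track_load (a point): Loading place: where the carrier's centre lies (61 above the bench) when it stands on the rollers at the open end. x axis = push direction, z up. The side walls leave no room for fingers beside the carrier, so it must be held by its ends (66 apart) to be set down here.
- bay_home (a point): Where the carrier's centre lies when fully home, nose on the stop: 170 ahead of the loading place, same axes. Over the last 100 guides narrow the channel to 59. A roof 96 to 101 above the bench starts 12 behind this point, so the tail sticks out 21. The reader housing beyond is 120 high. About 1 N pushes the carrier; it may roll on a little, never back.
- spray: Bystander, leave alone: white bottle, 64 diameter, 150 high; origin at its underside on the bench.
- tipbox: Bystander, leave alone: grey and clear pipette-tip box, 117 x 77 x 55; origin at its underside on the bench.
- phone: Bystander, leave alone: black phone lying flat, 72 x 150 x 9; origin at its underside on the bench.
- beaker: Bystander, leave alone: glass beaker, 60 diameter, 70 high; origin at its underside on the bench.
- jar: Bystander, leave alone: amber jar with black lid, 60 diameter, 75 high; origin at its underside on the bench.
- screwdriver: Bystander, leave alone: screwdriver with a black handle, about 200 long, lying flat; origin at its underside on the bench.
Not all that is in view belongs to the job. What is shaped like the part that bears carrier_center but pink or turquoise is not meant.

How it is judged:
By the outcome, as a careful person would: the job done as asked, in the order asked, and still so for the second after the job is handed in, with the robot touching nothing.
It also fails if it takes over 58 s, if anything falls off the work surface, if the arm or the gripper's body presses on something with over 40 N, if the wrist force passes 120 N, or if a joint passes its speed limit or range.

## Working session

There is one attempt and no reset: what is moved stays moved. The work goes in short steps, each a Python script; the robot and the scene stay as the last script left them, time stands still between calls to the robot, and variables do not carry over. Pictures are saved under pics/ and viewed, about 8 in all and at most 12, crops included, and the job is handed in when it is done.

```bash
ls; mkdir -p pics; python3 - <<'E'
from bench import bot, imaging
import cv2
for n in("scene","top"):
    cv2.imwrite(f"pics/{n}0.png",imaging.capture(n)); m=imaging.camera_model(n); print(n,m)
print(bot.get_state())
E
```

```text
pics
scene {'K': array([[369.69098215,   0.        , 263.06904113],
       [  0.        , 369.69098215, 187.32120014],
       [  0.        ,   0.        ,   1.        ]]), 'position': array([1039.0423981 , -529.57294965,  552.96210508]), 'rotation': array([0.93082298, 0.02285455, 0.79402714])}
top {'K': array([[356.66035669,   0.        , 255.77188845],
       [  0.        , 356.66035669, 198.33907592],
       [  0.        ,   0.        ,   1.        ]]), 'position': array([ 448.29095231,  -65.68904534, 1041.87272607]), 'rotation': array([ 0.13334476, -0.01010137, -1.5888659 ])}
{'t': 0.1, 'qpos': array([-1.28718527e+00,  3.26855988e-01, -1.93506960e-01,  1.05200886e+00,
        1.17213005e-05,  1.43655493e+00]), 'joint_velocities': array([-0.00017116, -0.00089883,  0.00253837, -0.00089504,  0.00047752,
        0.00057765]), 'effort': array([ 2.22332628e-04, -4.44239223e+01,  2.63038105e+01,  7.91129773e-03,
       -2.09391087e-04, -8.17641507e-06]), 'tcp_pos': array([ 223.03086644, -502.16339191,  230.57888745]), 'orientation': array([-3.14003291e+00, -2.22475978e-04,  4.17852269e-01]), 'contact_force': array([ 0.10507709,  1.10604452, -0.46090963]), 'wrist_torque': array([-0.03925743,  0.01068876,  0.05764283]), 'opening': 1.0024781360487025}
```

View pics/scene0.png

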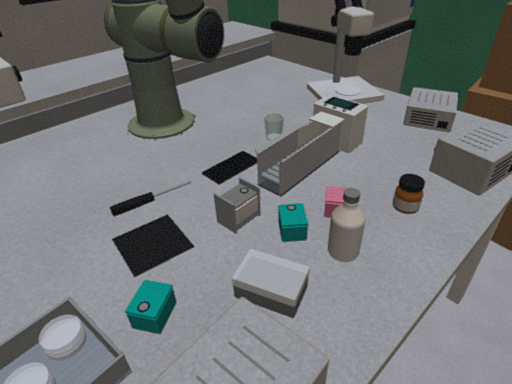

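View pics/top0.png

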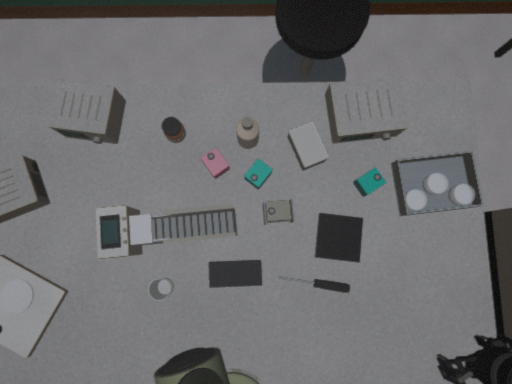

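The top view shows the cradle with the white carrier at about (278,211), window at (271,211), so its nose points left. The mat is at (340,237). The track runs from its open end at (236,222) to the roof at (140,229), and the reader is at (113,232). The turquoise and pink boxes are decoys. Next I'll enlarge this area for accurate edges.

```bash
cat > h.py <<'E'
import numpy as np, cv2
from scipy.spatial.transform import Rotation as R
from bench import bot, imaging, solve_ik
def ray(n,uv):
    m=imaging.camera_model(n); uv=np.atleast_2d(uv).astype(float); K=m["K"]
    d=np.c_[(uv[:,0]-K[0,2])/K[0,0],-(uv[:,1]-K[1,2])/K[1,1],-np.ones(len(uv))]
    return m["position"],R.from_euler("xyz",m["rotation"]).apply(d)
def onplane(n,uv,z):
    c,d=ray(n,uv); return c+d*((z-c[2])/d[:,2])[:,None]
def project(n,P):
    m=imaging.camera_model(n); K=m["K"]
    p=R.from_euler("xyz",m["rotation"]).inv().apply(np.atleast_2d(P)-m["position"])
    return np.c_[K[0,2]+K[0,0]*p[:,0]/-p[:,2],K[1,2]+K[1,1]*p[:,1]/p[:,2]]
E
python3 - <<'E'
from h import *
for nm,uv,z in [("car",(278,211),70),("win",(271,211),70),("mat",(340,237),3),("load end",(236,222),100),("roof",(140,229),101),("reader",(113,232),120),("base",(215,375),0)]:
    print(nm,onplane("top",uv,z).round(1))
print(project("top",[[0,0,0]]))
a=cv2.imread("pics/top0.png"); b=cv2.imread("pics/scene0.png")
p1=cv2.resize(a[195:260,88:308],(792,234),interpolation=cv2.INTER_CUBIC)   # 3.6x, origin (88,195)
p2=cv2.resize(a[190:265,255:375],None,fx=3,fy=3,interpolation=cv2.INTER_CUBIC) # 3x origin (255,190)
p3=cv2.resize(b[90:240,200:370],None,fx=2.2,fy=2.2,interpolation=cv2.INTER_CUBIC)
o=np.zeros((600,800,3),np.uint8); o[:234,:792]=p1; o[240:240+p2.shape[0],:p2.shape[1]]=p2; o[240:240+p3.shape[0],400:400+p3.shape[1]]=p3
cv2.imwrite("pics/z1.png",o)
E
```

```text
car [[ 542.5 -138.1   70. ]]
win [[ 542.8 -118.9   70. ]]
mat [[ 470.1 -321.2    3. ]]
load end [[512.3 -24.2 100. ]]
roof [[498.3 227.6 101. ]]
reader [[490.8 290.5 120. ]]
base [[97.7 42.7  0. ]]
[[230.79013932 412.51868994]]
```

View pics/z1.png

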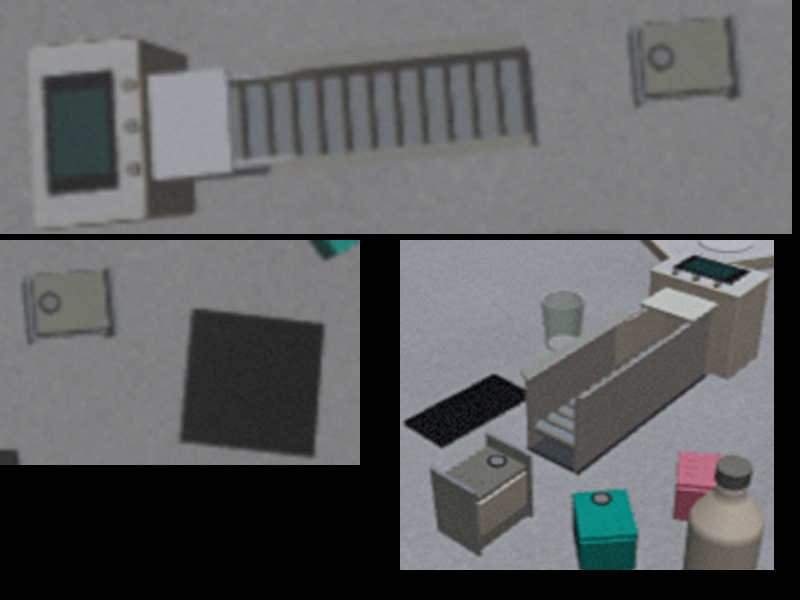

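The zoom shows the carrier lid at panel 1 (640–730, 20–97) with the window at (661,57). The roof plate is at (150–230, 70–180), the open end at x≈535 and the mat corners in panel 2 at (192,311)–(323,323). Next I'll fit subpixel line segments.

```bash
python3 - <<'E'
from h import *
lsd=cv2.createLineSegmentDetector(cv2.LSD_REFINE_STD)
a=[cv2.cvtColor(imaging.capture("top"),cv2.COLOR_BGR2GRAY).astype(float) for _ in range(8)]
b=[cv2.cvtColor(imaging.capture("scene"),cv2.COLOR_BGR2GRAY).astype(float) for _ in range(8)]
a=np.mean(a,0); b=np.mean(b,0); np.savez("avg.npz",a=a,b=b)
def segs(n,img,x0,y0,x1,y1,L,z,mn=30):
    s=4; im=cv2.resize(img[y0:y1,x0:x1],None,fx=s,fy=s,interpolation=cv2.INTER_CUBIC)
    im=cv2.normalize(im,None,0,255,cv2.NORM_MINMAX).astype(np.uint8)
    S=lsd.detect(im)[0][:,0].reshape(-1,2,2); S=(S+.5)/s-.5+[x0,y0]
    for q in sorted(S,key=lambda q:-np.linalg.norm(q[1]-q[0])):
        if np.linalg.norm(q[1]-q[0])<L: break
        print(q.round(1).tolist(), "z%d"%z, onplane(n,q,z)[:,:2].round(1).tolist())
print("track z101");segs("top",a,85,190,245,265,12,101)
print("cradle z70");segs("top",a,255,190,300,230,5,70)
print("mat z3");segs("top",a,305,205,370,270,20,3)
E
```

```text
track z101
[[171.1, 213.8], [232.7, 207.7]] z101 [[536.8, 146.7], [550.3, -15.9]]
[[128.2, 255.4], [125.7, 205.4]] z101 [[430.5, 256.3], [561.2, 266.9]]
[[95.1, 209.1], [97.1, 256.7]] z101 [[552.6, 347.0], [428.7, 336.8]]
[[208.2, 261.2], [244.2, 259.9]] z101 [[411.6, 49.0], [413.4, -44.5]]
[[100.7, 249.4], [99.3, 215.7]] z101 [[447.0, 328.1], [535.2, 335.3]]
[[118.9, 214.2], [120.5, 246.7]] z101 [[538.1, 284.1], [453.2, 277.1]]
[[151.6, 241.3], [149.9, 213.2]] z101 [[465.6, 196.5], [539.4, 202.5]]
[[128.6, 216.0], [130.1, 243.5]] z101 [[533.0, 258.5], [460.8, 252.4]]
[[234.4, 208.9], [237.0, 234.9]] z101 [[547.1, -20.3], [478.4, -26.5]]
[[130.3, 244.7], [151.6, 242.1]] z101 [[457.9, 251.8], [463.6, 196.6]]
[[219.4, 212.2], [221.2, 232.4]] z101 [[538.8, 19.4], [485.7, 14.9]]
[[212.3, 212.9], [214.1, 233.0]] z101 [[537.5, 38.1], [484.4, 33.6]]
[[226.4, 211.6], [228.3, 231.7]] z101 [[540.2, 0.9], [487.1, -3.6]]
[[205.4, 213.8], [207.0, 233.9]] z101 [[535.3, 56.4], [482.4, 52.2]]
[[191.3, 215.4], [192.8, 235.4]] z101 [[531.8, 93.6], [479.0, 89.2]]
[[120.6, 246.8], [100.6, 248.9]] z101 [
[... 2181 characters left out ...]
7, 221.7]] z70 [[535.4, -100.2], [513.8, -101.1]]
[[266.5, 211.9], [267.1, 219.5]] z70 [[540.5, -106.7], [519.8, -107.8]]
[[284.8, 200.7], [277.6, 200.6]] z70 [[570.7, -157.5], [571.2, -137.7]]
[[265.5, 219.2], [265.4, 212.3]] z70 [[520.7, -103.3], [539.5, -103.4]]
[[269.1, 200.1], [275.4, 200.6]] z70 [[572.9, -114.4], [571.4, -131.6]]
[[266.0, 203.2], [266.1, 209.2]] z70 [[564.5, -105.7], [548.1, -105.7]]
mat z3
[[359.9, 262.1], [313.7, 256.7]] z3 [[397.4, -375.0], [415.2, -242.4]]
[[318.5, 212.2], [362.5, 217.5]] z3 [[543.3, -261.6], [525.8, -390.0]]
[[314.4, 257.1], [318.5, 213.0]] z3 [[414.0, -244.3], [541.2, -261.5]]
[[362.5, 217.8], [359.2, 261.6]] z3 [[524.7, -390.1], [398.8, -373.0]]
```

```bash
python3 - <<'E'
from h import *
t=np.pi/2+.084; e=np.array([np.cos(t),np.sin(t)]); n=np.array([-e[1],e[0]])
O=np.array([511,32.])
def tr(uv,z,cam="top"): 
    p=onplane(cam,uv,z)[:,:2]-O; return np.c_[p@e,p@n].round(1).tolist()
print("roof edge",tr([[151.6,241.3],[149.9,213.2]],101)); print("roof lower side",tr([[130.3,244.7],[151.6,242.1]],101))
print("roof edge z96",tr([[151.6,241.3],[149.9,213.2]],96))
for z in(104,96,0): print("upper lip",z,tr([[171.1,213.8],[232.7,207.7]],z))
for z in(0,28,36,96,104): print("end",z,tr([[234.4,208.9],[237,234.9]],z))
for q in([[233.3,231.0],[231.5,211.1]],[[226.4,211.6],[228.3,231.7]],[[226,231.7],[224.4,212.]],[[219.4,212.2],[221.2,232.4]],[[170.1,217.5],[171.6,237]],[[162,236.7],[160.9,218.2]]): print("roller",tr(q,33))
print("reader top",tr([[95.1,209.1],[97.1,256.7],[128.2,255.4],[125.7,205.4]],120))
b=np.load("avg.npz")["b"]; a=np.load("avg.npz")["a"]
# window circle in top: dark ring + centre
s=8;im=cv2.resize(a[203:219,262:282],None,fx=s,fy=s,interpolation=cv2.INTER_CUBIC)
print(a[203:220,262:294].astype(int))
lsd=cv2.createLineSegmentDetector(cv2.LSD_REFINE_STD)
def segs(x0,y0,x1,y1,L):
    s=4; im=cv2.normalize(cv2.resize(b[y0:y1,x0:x1],None,fx=s,fy=s,interpolation=cv2.INTER_CUBIC),None,0,255,cv2.NORM_MINMAX).astype(np.uint8)
    S=lsd.detect(im)[0][:,0].reshape(-1,2,2); S=(S+.5)/s-.5+[x0,y0]
    return [q for q in S if np.linalg.norm(q[1]-q[0])>L]
print("scene track")
for q in segs(250,100,370,200,14): print(q.round(1).tolist(),"z104",tr(q,104,"scene"),"z0",tr(q,0,"scene"))
print("scene cradle")
for q in segs(205,170,270,235,8): print(q.round(1).tolist(),"z80",onplane("scene",q,80)[:,:2].round(1).tolist(),"z70",onplane("scene",q,70)[:,:2].round(1).tolist())
E
```

```text
roof edge [[167.8, 31.4], [167.6, -42.6]]
roof lower side [[223.5, 34.5], [168.0, 33.4]]
roof edge z96 [[169.2, 31.1], [169.0, -43.2]]
upper lip 104 [[111.6, -35.1], [-51.1, -34.8]]
upper lip 96 [[113.3, -36.0], [-50.8, -35.7]]
upper lip 0 [[134.1, -46.8], [-46.6, -46.5]]
end 0 [[-51.2, -42.5], [-51.6, 33.9]]
end 28 [[-52.3, -39.4], [-52.7, 34.9]]
end 36 [[-52.6, -38.6], [-53.0, 35.1]]
end 96 [[-55.0, -32.1], [-55.3, 37.3]]
end 104 [[-55.3, -31.2], [-55.6, 37.5]]
roller [[-43.5, 23.1], [-43.7, -33.5]]
roller [[-29.2, -33.5], [-29.4, 23.6]]
roller [[-22.9, 23.0], [-23.5, -33.0]]
roller [[-9.3, -33.8], [-9.3, 23.5]]
roller [[130.5, -32.9], [130.2, 22.2]]
roller [[156.9, 18.7], [156.5, -33.5]]
reader top [[302.3, -65.2], [302.4, 56.9], [223.9, 61.7], [223.3, -66.9]]
[[115 104 108  96 108 114 115 114 115 114 113 114 114 114 114 113 113 113
  113 113 112 113 114 113 112 112 110  92  73  88 109 123]
 [101  94 106  88 103 113 115 115 114 114 114 114 114 114 114 113 113 113
  114 113 113 113 114 113 113 112 111  99  77  82 105 122]
 [ 99  89 101  86 101 113 114 115 114 114 114 114 114 114 11
[... 5047 characters left out ...]
z70 [[541.4, -104.9], [518.5, -108.5]]
[[256.3, 192.0], [247.8, 187.1]] z80 [[579.7, -113.2], [554.1, -114.0]] z70 [[569.9, -104.4], [543.8, -105.2]]
[[236.0, 206.2], [255.9, 192.5]] z80 [[584.3, -174.2], [580.5, -115.2]] z70 [[574.6, -166.7], [570.8, -106.5]]
[[257.2, 209.5], [257.2, 197.3]] z80 [[622.4, -151.5], [594.1, -124.5]] z70 [[613.6, -143.5], [584.7, -115.9]]
[[237.7, 223.4], [256.9, 209.7]] z80 [[625.4, -205.6], [622.5, -152.4]] z70 [[616.7, -198.8], [613.7, -144.4]]
[[234.8, 210.3], [236.0, 222.9]] z80 [[592.2, -184.2], [621.8, -206.9]] z70 [[582.8, -176.9], [613.0, -200.1]]
[[260.7, 184.4], [269.1, 188.6]] z80 [[567.1, -88.0], [590.9, -86.2]] z70 [[557.1, -78.6], [581.4, -76.8]]
```

The measurements agree between the two views:

| Item | Position (mm) | Yaw | Check |
|---|---|---|---|
| Carrier/cradle centre | (545.8, -137) | 1.636 | Plate spacing measures 76, as expected; lid width measures about 53, given as 54 |
| Mat centre | (470, -318) | – | – |
| Track origin | (514.9, 41.7) | 1.655 | Open end to roof edge measures 219, given as 218 |

Next is the first grasp, then the mat.

```bash
python3 - <<'E'
from h import *
from math import pi
C=[545.8,-137]; M=[470,-318]; y1=1.636
def st(s): 
    q=bot.get_state(); print(s,round(q["t"],2),q["tcp_pos"].round(1),q["contact_force"].round(1),round(q["opening"],3))
bot.move_ptp(C+[125],[pi,0,y1]); st("above")
print(bot.movel(C+[24],max_speed=110,threshold=8)); st("down")
if bot.get_state()["tcp_pos"][2]<28:
    bot.grip(0.0,40); st("grip")
    bot.movel(C+[125],max_speed=110); st("lift")
    cv2.imwrite("pics/l1.png",np.hstack([imaging.capture("scene")[100:300,130:330],imaging.capture("top")[120:320,200:400]]))
E
```

```text
above 2.72 [ 545.8 -138.   125.3] [-0.4  0.5  0.3] 0.999
False
down 3.78 [ 546.4 -137.2   24.6] [ 0.3 -0.6 -0.1] 0.999
grip 4.18 [ 546.3 -137.2   24.7] [-0.6  0.3  5.9] 0.63
lift 5.25 [ 545.2 -136.7  124.2] [-0.4  0.  -1.9] 0.627
```

View pics/l1.png

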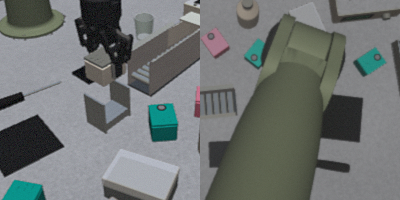

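The carrier is held (opening 0.627, about 53 mm) and clear of the cradle. Next I'll set it on the mat.

```bash
python3 - <<'E'
from h import *
from math import pi
M=[470,-318]; y1=1.636
def st(s): 
    q=bot.get_state(); print(s,round(q["t"],2),q["tcp_pos"].round(1),q["contact_force"].round(1),round(q["opening"],3))
bot.move_ptp(M+[125],[pi,0,y1]); st("above mat")
bot.movel(M+[16],max_speed=110); st("near")
print(bot.movel(M+[4],max_speed=20,threshold=3)); st("down")
bot.grip(1.0); st("open"); 
bot.movel(M+[120],max_speed=130); st("up")
bot.move_ptp([430,-120,200],[pi,0,y1+pi/2]); st("aside")
s=imaging.capture("scene");t=imaging.capture("top"); np.savez("mat.npz",s=s,t=t)
cv2.imwrite("pics/m1.png",np.hstack([cv2.resize(i,None,fx=2.6,fy=2.6,interpolation=cv2.INTER_CUBIC) for i in(s[180:300,80:230],t[180:300,270:420])]))
E
```

```text
above mat 6.15 [ 469.9 -317.6  124.7] [ 0.1  0.4 -2.1] 0.629
near 7.29 [ 470.6 -318.4   16.7] [ 0.   0.1 -2.1] 0.628
True
down 7.76 [ 470.1 -318.2    7.7] [0.2 0.5 4.3] 0.631
open 8.18 [ 469.3 -317.4    6.7] [ 0.3  0.7 -0.1] 0.997
up 9.2 [ 469.5 -317.6  119.3] [-0.2  0.7  0.3] 0.999
aside 10.38 [ 430.1 -120.3  199.6] [-0.2  0.5 -0. ] 1.002
```

View pics/m1.png

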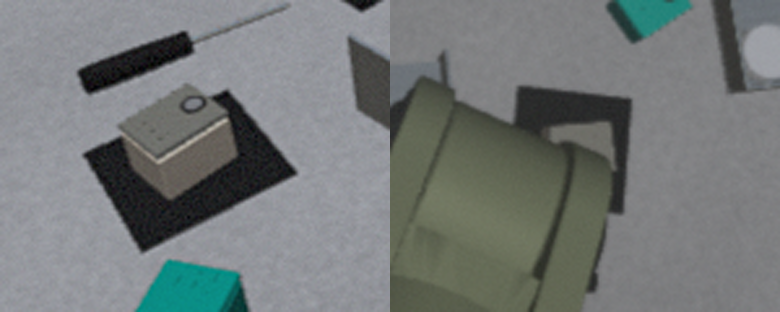

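The carrier stands on the mat. In the left panel the lid corners are about (118,127), (187,86), (230,118) and (156,159), with the window at (193,103). I'll measure its pose.

```bash
python3 - <<'E'
from h import *
s=np.load("mat.npz")["s"]
c=(np.array([[118,127],[187,86],[230,118],[156,159]])+.5)/2.6-.5+[80,180]
P=onplane("scene",c,53)[:,:2]; print(P.round(1),P.mean(0).round(1)); 
for i in range(4): d=P[(i+1)%4]-P[i]; print(np.linalg.norm(d).round(1),np.arctan2(d[1],d[0]).round(3))
w=(np.array([[193,103]])+.5)/2.6-.5+[80,180]; print("window",onplane("scene",w,53).round(1))
lsd=cv2.createLineSegmentDetector(); g=cv2.cvtColor(s,cv2.COLOR_BGR2GRAY)[205:265,115:180]
S=(lsd.detect(cv2.resize(g,None,fx=4,fy=4,interpolation=cv2.INTER_CUBIC))[0].reshape(-1,2,2)+.5)/4-.5+[115,205]
for q in S:
    if np.linalg.norm(q[1]-q[0])>13:
        p=onplane("scene",q,53)[:,:2];d=p[1]-p[0];print(q.round(1).tolist(),p.round(1).tolist(),np.arctan2(d[1],d[0]).round(3))
E
```

```text
[[ 451.1 -353.8]
 [ 446.8 -291.1]
 [ 504.7 -287.9]
 [ 503.5 -350.9]] [ 476.5 -320.9]
62.9 1.64
58.0 0.055
63.1 -1.589
52.5 -3.086
window [[ 468.5 -298.7   53. ]]
[[114.3, 237.2], [126.4, 231.8]] [[458.8, -380.6], [461.6, -356.6]] 1.455
[[166.9, 213.8], [179.3, 228.5]] [[472.9, -270.4], [529.4, -278.0]] -0.134
[[126.6, 264.1], [114.3, 243.2]] [[539.5, -397.5], [474.2, -388.3]] 3.002
[[142.9, 204.8], [114.5, 215.6]] [[409.7, -290.3], [398.5, -350.1]] -1.756
[[159.1, 229.1], [139.7, 241.3]] [[501.9, -307.0], [504.6, -351.5]] -1.509
[[179.4, 253.6], [157.5, 264.8]] [[586.3, -316.4], [580.9, -359.3]] -1.697
[[141.0, 242.6], [166.8, 226.4]] [[509.6, -351.5], [505.9, -291.9]] 1.633
[[145.6, 256.3], [157.3, 248.6]] [[547.4, -363.6], [545.9, -338.1]] 1.629
[[157.2, 248.6], [170.9, 239.6]] [[545.8, -338.2], [543.9, -307.0]] 1.629
[[139.7, 240.6], [128.6, 231.6]] [[502.8, -350.6], [464.4, -353.3]] -3.069
[[129.1, 243.0], [144.4, 256.6]] [[494.1, -368.1], [546.5, -365.5]] 0.049
[[139.8, 239.1], [151.7, 231.8]] [[499.4, -348.5], [497.9, -321.4]] 1.626
```

The yaw is 1.632. The window's x of 468.5 agrees with the jaws' release at x≈470, while the raw lid-edge reading of 476 is ambiguous because of the rim's double edge. I'll use the jaw value and regrip by the ends.

```bash
python3 - <<'E'
from h import *
from math import pi
M=[470,-319.5]; y2=1.632+pi/2; L=[514.9,41.7]; yt=1.655+pi/2
def st(s): 
    q=bot.get_state(); print(s,round(q["t"],2),q["tcp_pos"].round(1),q["contact_force"].round(1),round(q["opening"],3))
bot.move_ptp(M+[120],[pi,0,y2]); st("above")
print(bot.movel(M+[13],max_speed=110,threshold=8)); st("down")
bot.grip(0.0,40); st("grip")
bot.movel(M+[150],max_speed=120); st("lift")
bot.move_ptp(L+[150],[pi,0,yt]); bot.movel(L+[122],max_speed=60); bot.dwell(.2); st("above load")
s=imaging.capture("scene");t=imaging.capture("top"); np.savez("load.npz",s=s,t=t)
cv2.imwrite("pics/lo1.png",np.hstack([cv2.resize(s[90:220,220:360],None,fx=3.2,fy=3.2,interpolation=cv2.INTER_CUBIC),cv2.resize(t[180:310,170:270],None,fx=3.2,fy=3.2,interpolation=cv2.INTER_CUBIC)]))
E
```

```text
above 11.35 [ 469.7 -318.5  120. ] [-0.6  0.6 -0. ] 1.0
False
down 12.47 [ 470.5 -319.9   13.7] [-0.2  0.9  0.4] 0.998
grip 12.79 [ 470.6 -319.8   13.9] [-0.1  1.2  6.6] 0.765
lift 14.08 [ 469.5 -319.1  149.1] [ 0.1  0.2 -2.1] 0.766
above load 16.27 [515.3  41.7 122.4] [ 0.3 -0.1 -2.3] 0.77
```

View pics/lo1.png

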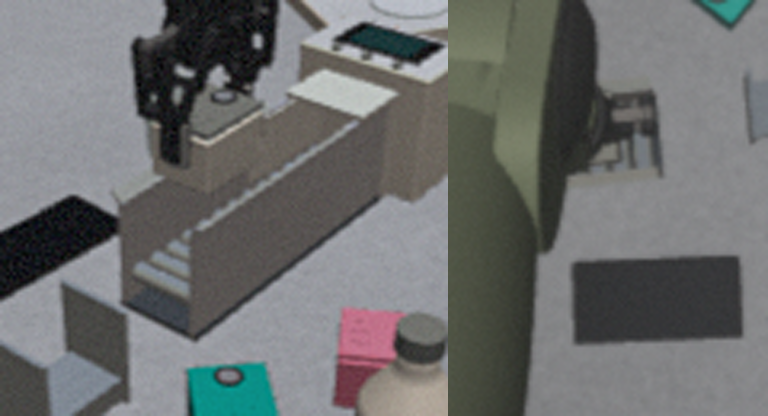

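The carrier (66 mm grip) hangs over the open end, with the nose window at panel (224,97), facing the reader. I'll check the window's offset from the track centre line, then lower with force guard.

```bash
python3 - <<'E'
from h import *
from math import pi
L=np.array([514.9,41.7]); t=1.655; e=np.array([np.cos(t),np.sin(t)]); n=np.array([-e[1],e[0]])
w=(np.array([[224,97.]])+.5)/3.2-.5+[220,90]
p=onplane("scene",w,161.8)[0,:2]-L; print("window along,lat",(p@e).round(1),(p@n).round(1))
L=L.tolist()
def st(s): 
    q=bot.get_state(); print(s,round(q["t"],2),q["tcp_pos"].round(1),q["contact_force"].round(1),round(q["opening"],3))
if abs(p@n)<3:
    print(bot.movel(L+[56],max_speed=40,threshold=5)); st("down")
    if bot.get_state()["tcp_pos"][2]<58:
        print(bot.movel(L+[43],max_speed=12,threshold=3)); st("touch")
    s=imaging.capture("scene"); cv2.imwrite("pics/lo2.png",cv2.resize(s[90:220,220:360],None,fx=3.2,fy=3.2,interpolation=cv2.INTER_CUBIC))
E
```

```text
window along,lat 18.5 -1.5
False
down 18.17 [515.1  41.7  56.2] [ 0.5  0.5 -2.6] 0.763
True
touch 18.93 [514.9  41.7  46.9] [-0.6 -0.   5.6] 0.766
```

View pics/lo2.png

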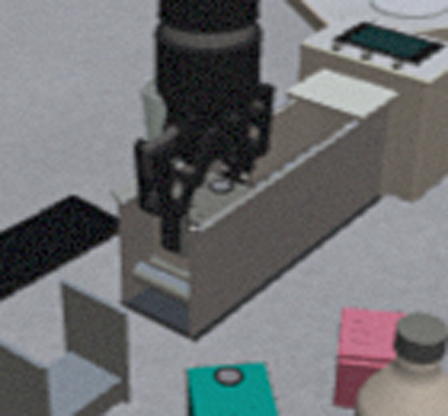

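It touched down at TCP z 46.9 (46.6 expected), between the walls and level. Next I'll release, turn the closed fingers and push.

```bash
python3 - <<'E'
from h import *
from math import pi
L=np.array([514.9,41.7]); t=1.655; e=np.array([np.cos(t),np.sin(t)])
def at(s,z): return (L+s*e).tolist()+[z]
def st(s): 
    q=bot.get_state(); print(s,round(q["t"],2),q["tcp_pos"].round(1),"s=%.1f"%((q["tcp_pos"][:2]-L)@e),q["contact_force"].round(1),round(q["opening"],3))
bot.grip(1.0); st("open")
bot.movel(at(0,150),max_speed=80); st("up")
bot.grip(0.0,20)
bot.move_ptp(at(-72,150),[pi,0,t]); bot.movel(at(-72,56),max_speed=90); bot.dwell(.2); st("behind")
s=imaging.capture("scene"); cv2.imwrite("pics/p1.png",cv2.resize(s[90:220,220:360],None,fx=3.2,fy=3.2,interpolation=cv2.INTER_CUBIC))
print(bot.movel(at(60,56),max_speed=30,threshold=5)); st("push")
E
```

```text
open 19.32 [513.7  41.8  45.9] s=0.2 [ 0.2 -0.6  0.5] 0.997
up 20.77 [514.5  41.7 149.4] s=0.0 [0.3 0.4 0.5] 1.001
behind 24.22 [521.4 -30.1  56.5] s=-72.1 [ 0.  -0.4  0.9] -0.002
False
push 28.82 [509.8 101.5  56. ] s=60.0 [ 0.5 -1.2 -0.6] -0.002
```

View pics/p1.png

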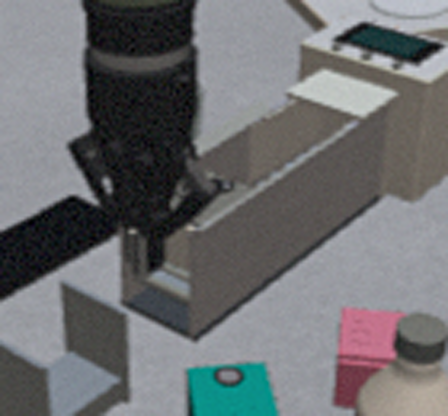

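The carrier stands loaded at the open end (window at about (228,185)) with the closed fingers behind it. The first part of the push met only about 1 N. Next I'll push it home.

```bash
python3 - <<'E'
from h import *
L=np.array([514.9,41.7]); t=1.655; e=np.array([np.cos(t),np.sin(t)])
def at(s,z): return (L+s*e).tolist()+[z]
def st(s): 
    q=bot.get_state(); print(s,round(q["t"],2),q["tcp_pos"].round(1),"s=%.1f"%((q["tcp_pos"][:2]-L)@e),"f_s=%.1f"%(q["contact_force"][:2]@e),q["contact_force"].round(1))
print(bot.movel(at(110,56),max_speed=25,threshold=5)); st("push")
print(bot.movel(at(140,56),max_speed=10,threshold=5)); st("stop?")
E
```

```text
False
push 30.97 [505.5 151.3  55.9] s=110.0 f_s=0.3 [ 0.1  0.4 -0.2]
True
stop? 32.65 [503.9 167.   55.6] s=125.8 f_s=-0.5 [-0.4 -0.5 -0.2]
```

```bash
python3 - <<'E'
from h import *
L=np.array([514.9,41.7]); t=1.655; e=np.array([np.cos(t),np.sin(t)])
def at(s,z): return (L+s*e).tolist()+[z]
def st(s): 
    q=bot.get_state(); print(s,round(q["t"],2),"s=%.1f"%((q["tcp_pos"][:2]-L)@e),"f_s=%.1f"%(q["contact_force"][:2]@e),q["contact_force"].round(1))
for k in range(2):
    print(bot.movel(at(138,56),max_speed=8,threshold=6)); st("stop?")
    bot.dwell(.2); st("held")
np.savez("x.npz",s=imaging.capture("scene"))
bot.movel(at(100,56),max_speed=50); st("back"); bot.movel(at(100,160),max_speed=120)
bot.move_ptp(at(-150,250),[np.pi,0,t]); st("clear")
s=imaging.capture("scene"); tp=imaging.capture("top"); np.savez("fin.npz",s=s,t=tp)
cv2.imwrite("pics/f1.png",np.hstack([cv2.resize(s[80:220,230:380],None,fx=2.6,fy=2.6,interpolation=cv2.INTER_CUBIC),cv2.resize(tp[170:310,100:250],None,fx=2.6,fy=2.6,interpolation=cv2.INTER_CUBIC)]))
E
```

```text
True
stop? 33.19 s=125.7 f_s=-0.8 [ 0.5 -0.8 -0. ]
held 33.39 s=125.5 f_s=-0.9 [ 0.3 -0.9  0.1]
True
stop? 33.93 s=125.6 f_s=0.1 [-0.8  0.   0.1]
held 34.13 s=125.3 f_s=0.2 [-0.7  0.2 -1.1]
back 34.84 s=99.8 f_s=0.6 [-0.   0.6  0.4]
clear 36.89 s=-149.0 f_s=0.4 [-0.4  0.3  0.1]
```

View pics/f1.png

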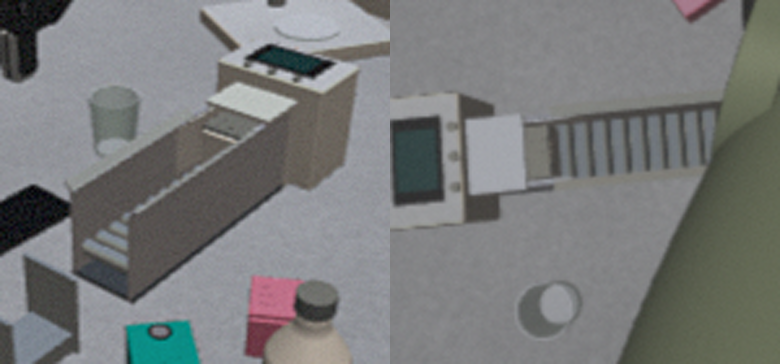

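The tail shows beyond the roof in both views: the lid spans panel x 526–552 in the top view. I'll measure how far it sticks out against the 21 mm expected.

```bash
python3 - <<'E'
from h import *
L=np.array([514.9,41.7]); t=1.655; e=np.array([np.cos(t),np.sin(t)])
tp=cv2.cvtColor(np.load("fin.npz")["t"],cv2.COLOR_BGR2GRAY)
print(tp[224:234,144:170].mean(0).round(0).astype(int).tolist())
for u in (150.9,151.4,159.5,160,160.5,161,161.5,162): print(u,[(z,((onplane("top",(u,228.5),z)[0,:2]-L)@e).round(1)) for z in (101,86)])
print("expected px of tail edge home",project("top",np.r_[L+137*e,86]).round(1), "10 short",project("top",np.r_[L+127*e,86]).round(1),"roof",project("top",np.r_[L+158*e,101]).round(1))
E
```

```text
[166, 166, 166, 166, 166, 166, 163, 136, 118, 117, 118, 118, 120, 119, 118, 118, 110, 94, 75, 68, 72, 98, 115, 117, 110, 86]
150.9 [(101, np.float64(158.2)), (86, np.float64(162.4))]
151.4 [(101, np.float64(156.9)), (86, np.float64(161.0))]
159.5 [(101, np.float64(135.8)), (86, np.float64(139.6))]
160 [(101, np.float64(134.5)), (86, np.float64(138.3))]
160.5 [(101, np.float64(133.2)), (86, np.float64(137.0))]
161 [(101, np.float64(131.9)), (86, np.float64(135.6))]
161.5 [(101, np.float64(130.6)), (86, np.float64(134.3))]
162 [(101, np.float64(129.3)), (86, np.float64(133.0))]
expected px of tail edge home [[160.4 227. ]] 10 short [[164.1 226.6]] roof [[150.9 227.5]]
```

The tail edge measures s=135.6 against 137 expected (0.6 px), and all three stops were at about 125.6. There's time for one firmer push to rule out a false stop.

```bash
python3 - <<'E'
from h import *
L=np.array([514.9,41.7]); t=1.655; e=np.array([np.cos(t),np.sin(t)])
def at(s,z): return (L+s*e).tolist()+[z]
def st(s): 
    q=bot.get_state(); print(s,round(q["t"],2),"s=%.1f"%((q["tcp_pos"][:2]-L)@e),"f_s=%.1f"%(q["contact_force"][:2]@e),q["contact_force"].round(1))
bot.move_ptp(at(95,160),[np.pi,0,t]); bot.movel(at(95,62),max_speed=90); st("in")
bot.movel(at(118,62),max_speed=30,threshold=6); st("near")
print(bot.movel(at(140,62),max_speed=12,threshold=14)); st("stop")
bot.movel(at(100,62),max_speed=50); bot.movel(at(100,160),max_speed=120)
bot.move_ptp(at(-150,250),[np.pi,0,t]); st("clear")
A=np.mean([cv2.cvtColor(imaging.capture("top"),cv2.COLOR_BGR2GRAY).astype(float) for _ in range(3)],0)
print(A[224:234,156:166].mean(0).round(0)); print(np.load("avg.npz")["a"][224:234,144:156].mean(0).round(0)) 
E
```

```text
in 39.25 s=95.0 f_s=0.2 [-0.2  0.1 -0.8]
near 40.17 s=117.9 f_s=-1.4 [ 1.  -1.3  0.4]
True
stop 41.19 s=125.7 f_s=-0.4 [ 0.6 -0.3  0.9]
clear 43.85 s=-149.0 f_s=0.9 [-0.6  0.8  0.8]
[119. 119. 118. 118. 110.  94.  75.  68.  72.  97.]
[158. 158. 158. 158. 158. 158. 155. 129. 112. 110. 100.  76.]
```

```bash
python3 -c "
from bench import bot
print(bot.get_state()['t']); print(bot.sign_off())"
```

```text
44.0
the job is handed in; nothing more can be done
None
```

I finished the job and handed it in at 44.0 s of the 58 s allowed; the sign-off reports no verdict. I took the carrier out of the cradle by its sides, stood it on the mat and let go. I then took it by its ends, set it on the rollers at the loading end with the window towards the reader, let go, and pushed it slowly home with closed fingers.

**Last checks**
- **Against the stop:** four pushes all stopped at the same place (125.6–125.8 mm, 126 expected). The last had a 14 N limit and was made at a different height, and the carrier did not move in the picture.
- **Tail position:** the top view puts the tail edge 1.4 mm short of nominal. That is about half a pixel and within the 2 mm calibration, so I trusted the hard stop.
- **Robot clear:** the gripper is well away and touching nothing, with force readings of about 1 N, which is noise level.
- **Other things on the bench:** those visible in the last picture looked undisturbed by eye. I did not measure them, and the view did not cover every one.

**Disagreement:** on the mat, one lid-edge reading put the carrier 6 mm off in x. I trusted the jaw position, which the window reading supported, and the carrier went into the track without touching the walls.

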